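# Show the T-joint weld to the inspection camera

### The arm

A 7-joint arm with a two-finger parallel gripper is mounted at the origin on the work surface. World frame = base frame: x ahead of the robot, y to its left, z up, the work surface at z = 0. Lengths are in m, angles in rad, forces in N, time in s.
With the tool pointing down it reaches from about 0.4 to 0.85 m from the base axis. Payload 10.4 kg.
Tool frame: the origin (TCP) lies between the finger pads; the fingertips stand 11 mm ahead of it and the grasp point (between the pads) lies 8 mm behind it (r.tcp_to_tips is the distance from the TCP to the fingertips, in m); z points along the fingers, y is the line along which they close (so a half turn about z gives the same grasp; the last joint's range is limited). The gripper opens to 87 mm and grips with 3 to 60 N. Pads are 19 mm wide; open, the fingers measure 117 mm over their backs; the gripper's body (75 mm by 190 mm) begins 51 mm behind the grasp point.
Start: joints at [1.242, 0.332, -0.065, 1.46, 0.022, 1.35, -0.088], TCP at [0.188, -0.596, 0.234] pointing down, gripper open.
Joint ranges: [-2.6, 2.6], [-0.5, 2.12], [-1.47, 1.34], [0.16, 2.42], [-1.27, 4.41], [0.06, 2.06], [-2.6, 2.6]. Speed limits (rad/s): [2.22, 2.22, 2.79, 2.79, 3.14, 3.14, 3.14].

### API

Orientations are given as a unit quaternion [x, y, z, w].
In Python, from bench import r gives the robot as it stands. The module is installed in compiled form; this text tells all that it offers.
- The arm moves only by the shell command python3 -m crank 'ROWS' [FORCE]. ROWS is JSON, a list of rows, each an object of numbers: "claw": the closure, from -1 (fully open) to 1 (shut); "dx", "dy", "dz": the shift along the tool's x, y, z each as a share of 3 cm, from -1 to 1; "ax", "ay", "az": the turn, a rotation vector about the tool's x, y, z each as a share of 6 degrees, from -1 to 1. A call has 1 to 8 rows; each row shifts and turns the commanded pose from where the row before left it, along the tool's axes as they then stand; what a row does not reach is not made up. A row lasts 1/12 s, in which the tool goes at most 41.7 mm and 7.16 degrees, less where a joint would pass 70% of its speed; a pose out of reach is approached as far as the arm can. A call with a number of a shift or a turn outside -1 to 1 is refused whole. A call with a gripper value outside its range is refused whole. The fingers move at their own pace and stop on an object; FORCE is the grip in N (left out, the last holds). Time passes only in rows, so rows that do not move let the fingers close. It gives the time, the measured TCP pose, the force, the opening and the grip force at its end, in the units of the state.
- r.read_state(): the state, without advancing time (a new reading comes with each control period).
- r.camera(name): name is "scene" or "top" or "wrist"; returns a dict with "color" (400x640x3 uint8, red, green, blue), "mtx" (3x3 intrinsics, pixels), "R" (3x3) and "t" (3): a world point X has camera coordinates R X + t; the wrist camera has in their place "hand_eye" (4x4, takes a point from camera to tool coordinates, whose origin is the TCP and whose axes are the flange's). Camera axes: x right, y down, z forward; pixel columns grow to the right and rows downward; lengths in m; the calibration is good to about 2 mm. A picture is of the moment at which its call begins: read the wrist's pose just before it. There is no depth.
- r.close_job(): hands the job in; it is judged then, once.
The state is a dict: "time": time; "joint_positions": joint angles; "joint_vel": joint speeds; "joint_torque": joint torques, N m; "ee_pos": TCP position; "eef_rot": TCP orientation; "ft_force": force on the tool from outside, world axes, zero at the start; "torque": the same for the moment, N m; "width": finger opening in m; "grip_force": force on a finger pad.
Only numpy, scipy, OpenCV 4.12 (cv2) and the standard library are available. Lean on these libraries where they do the work, as an engineer would, in place of code of your own. Each camera call takes 0.05 s, during which the arm holds its last target. There are 200 camera calls.

### The job

Pick the welded T-joint coupon off the cooling tray and hold it up in the air in front of the inspection camera so that the camera looks straight into the welded corner: the weld bead in the middle of the view, 20 cm from the lens and level across the picture, the lens looking midway between the upright plate and the base plate. Finish while still holding it there, steady, in the gripper. Do not touch the camera or its stand, and leave the other coupons and the brush where they are.

Things in the scene. Friction and masses are not known exactly. Their poses are not given: they have to be found in the camera images.
- tee_joint: The T-joint coupon, bare steel, 0.65 kg, loose on the tray: base plate 70 (x) by 80 (y) by 8 mm, one upright plate 8 (x) by 80 (y) mm across its middle (x = 0) up to 68 mm above the underside. Origin: centre of the underside; z up. The weld bead is on the +x side only, in the corner of the plates; at the start +x points away from the robot, within 45 degrees. Grip it across the upright plate.
- weld (a point): Middle of the T-joint's weld bead (80 mm long, 5 mm radius), at (6, 0, 10) mm in the T-joint's frame, turning with it. y: along the bead, same as the T-joint's y; x: out of the welded corner midway between the plates, 45 degrees above the T-joint's +x; z: 45 degrees from the T-joint's z towards its -x.
- lens (a point): Centre of the lens face of the inspection camera: black housing 58 by 50 by 44 mm, aluminium barrel 38 mm across. x: the way it looks; y: level, to its left; z: up in its picture. It looks back towards the robot and down, 46 to 65 degrees below level, and stays as set (stiff pivot 45 mm behind the lens). The lens is 0.34 to 0.36 m above the table.
- stand: The camera's stand, fixed: the camera's pivot is 390 mm above its origin (on the table), in a fork 70 mm wide under the end of a boom at 0.44 m height, which comes from an aluminium post (radius 11 mm, 468 mm tall) at x = 160 mm on a grey base 120 by 140 by 18 mm. z up; the camera looks towards -x.
- tray: Dark steel cooling tray, fixed, 190 (x) by 380 (y) mm, lip 14 mm high, walls and floor 4 mm thick; origin: centre of the underside. The three coupons stand on its floor about 120 mm apart in a row along y, in any order.
- corner_joint: Bystander: an L-shaped corner coupon of bare steel, base 70 (x) by 80 (y) by 8 mm with an upright plate, 68 mm high in all, along its -x edge. Origin: centre of the base's underside.
- lap_joint: Bystander: a flat lap coupon of bare steel, plate 70 (x) by 80 (y) by 8 mm with a second plate on it, 16 mm high in all. Origin: centre of the underside.
- wire_brush: Bystander: a brush lying on the table to the robot's right, about 0.2 m long.
Things that resemble listed ones, but are neither listed nor needed, are in the scene too. What is shaped like the tee_joint but yellow is not meant.

How it is judged:
On the way:
1. the T-joint is lifted clear of the tray in the gripper (height (world z) of weld above 0.07 m and contact force between tee_joint and the fingers above 2 N), for 0.2 s.
At the end, for the whole second after the job is handed in: T-joint at rest in the fingers, over 100 mm up, touching nothing else; weld 175-225 mm before the lens, within 20 mm of view centre in y and z; lens within 45 mm of the weld's x axis in its y and z; bead level in view within 12 degrees; bystanders within 20 mm of their starts (x of weld in the frame of lens between 0.175 and 0.225 m and y of weld in the frame of lens between -0.02 and 0.02 m and z of weld in the frame of lens between -0.02 and 0.02 m and y of lens in the frame of weld between -0.045 and 0.045 m and z of lens in the frame of weld between -0.045 and 0.045 m and x of lens in the frame of weld above 0.15 m and angle between the y axis of weld and the y axis of lens, either way round below 0.22 rad and height (world z) of weld above 0.1 m and contact force between tee_joint and the fingers above 2 N and contact force between tee_joint and stand below 0.2 N and contact force between tee_joint and tray below 0.2 N and linear speed of tee_joint below 0.03 m/s and angular speed of tee_joint below 0.2 rad/s and distance of each of corner_joint, lap_joint, wire_brush from where it was at the start of the episode below 0.02 m); the arm keeps its last pose, push and grip.
It fails at once if the corner coupon is moved by more than 20 mm (distance of corner_joint from where it was at the start of the episode above 0.02 m).
It fails at once if the lap coupon is moved by more than 20 mm (distance of lap_joint from where it was at the start of the episode above 0.02 m).
It fails at once if the wire brush is moved by more than 20 mm (distance of wire_brush from where it was at the start of the episode above 0.02 m).
It fails at once if the inspection camera or its stand is touched (contact force between stand and anything else above 1 N).
It also fails if it takes over 32 s, if anything falls off the work surface, if the arm or the gripper's body presses on something with over 40 N, if the wrist force passes 120 N, or if a joint passes its speed limit or range.

## Working session

There is one attempt and no reset: what is moved stays moved. The work goes in short steps, Python scripts to look and compute and a shell command to move; the robot and the scene stay as the last step left them, time stands still between calls to the robot, and variables do not carry over. Pictures are saved under pics/ and viewed, at most 10 in all, crops included, and the job is handed in when it is done.

```bash
mkdir -p pics; python3 - <<'E'
from bench import r
import cv2,pickle
s=r.read_state(); print(s)
d={}
for n in("scene","top"):
    c=r.camera(n); d[n]=c; cv2.imwrite(f"pics/{n}0.png",c["color"][:,:,::-1])
    print(n,c["mtx"].tolist(),c["R"].round(4).tolist(),c["t"])
pickle.dump(d,open("d0.pkl","wb"))
E
```

```text
{'time': 0.0, 'joint_positions': array([ 1.24242414,  0.33284943, -0.06471889,  1.46094282,  0.02160581,
        1.34990076, -0.08849537]), 'joint_vel': array([ 6.04303987e-05, -2.25506526e-04, -5.46233212e-04,  1.29935363e-03,
        9.52443387e-04,  2.29461610e-05, -3.16470949e-04]), 'joint_torque': array([-6.20245009e-04, -6.23247385e+01,  2.45199970e-02, -3.89907467e+01,
       -6.12114184e-02,  3.98084521e-02,  9.34428931e-05]), 'ee_pos': array([ 0.18803492, -0.59565198,  0.23276728]), 'eef_rot': array([ 9.88332014e-01,  1.52313285e-01, -1.39178066e-04, -6.88301692e-04]), 'ft_force': array([-0.0515209 ,  0.22209577, -0.10164433]), 'torque': array([-0.01441467, -0.05123875,  0.04861051]), 'grip_force': 0.0, 'width': 0.08711352299920092}
scene [[372.40926791172785, 0.0, 312.44759078060923], [0.0, 372.40926791172785, 200.4544417310526], [0.0, 0.0, 1.0]] [[0.9924, -0.1231, -0.0046], [-0.0934, -0.7279, -0.6793], [0.0803, 0.6745, -0.7339]] [-0.53681526  0.20312443  1.1868039 ]
top [[392.18302059674454, 0.0, 320.6665110876869], [0.0, 392.18302059674454, 202.98422221724036], [0.0, 0.0, 1.0]] [[-0.0214, -0.9997, -0.0066], [-0.9964, 0.0219, -0.0815], [0.0816, 0.0049, -0.9967]] [-0.00349804  0.57790781  1.5299702 ]
```

View pics/scene0.png

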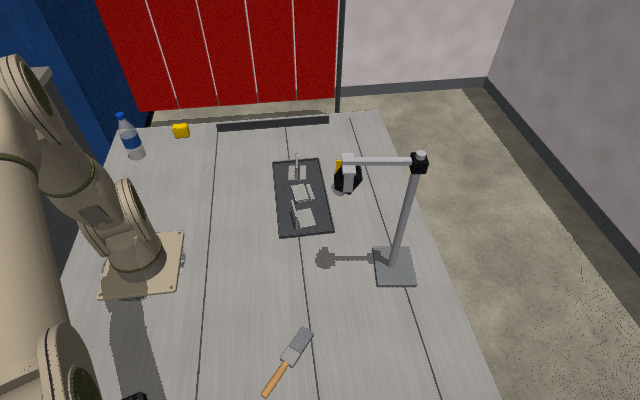

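View pics/top0.png

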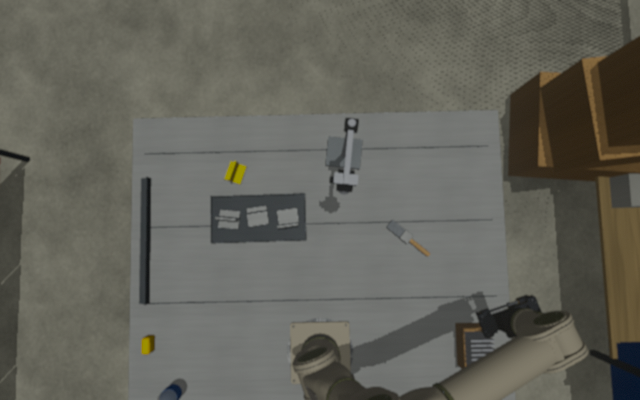

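The scene view shows the tray with three coupons at (297,173), (302,192) and (305,215), and the stand on the right with the camera at (347,180). In the top view the coupons are at (228,219), (258,216) and (288,218). A yellow tee look-alike is at (235,172), and the camera is at (345,183). I'll check the coupons in a close crop.

```bash
python3 - <<'E'
import cv2,numpy as np
a=cv2.imread("pics/top0.png")[188:248,205:312]; b=cv2.imread("pics/scene0.png")[140:245,255:435]
a=cv2.resize(a,None,fx=5,fy=5,interpolation=cv2.INTER_CUBIC);b=cv2.resize(b,None,fx=2.97,fy=2.8,interpolation=cv2.INTER_CUBIC)
b=cv2.resize(b,(535,298));cv2.imwrite("pics/c1.png",np.vstack([a,b]))
E
```

```text
(no output)
```

View pics/c1.png

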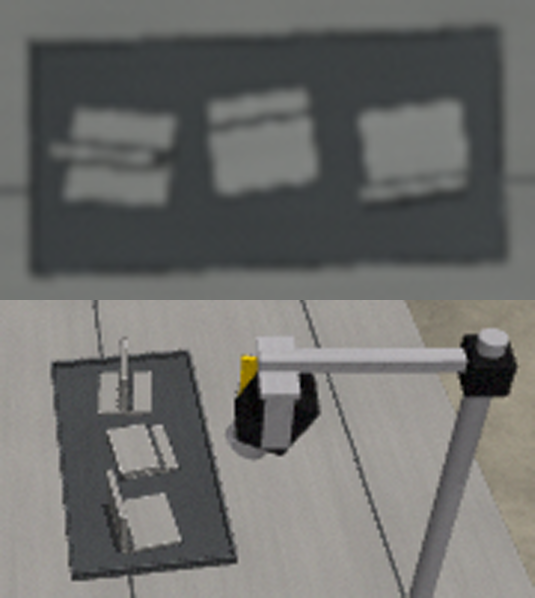

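The tee is the left coupon in the top view at (228,219): its upright crosses the middle. The lap at (258,216) and the corner at (288,218) are bystanders, and the yellow tee at (235,172) is excluded. Next I'll measure the tee and the stand.

```bash
cat >h.py <<'E'
import numpy as np,cv2,pickle
from scipy.spatial.transform import Rotation as Ro
def ray(c,p):
    R,t=np.array(c["R"]),np.array(c["t"]); d=R.T@np.linalg.solve(c["mtx"],[p[0],p[1],1]); return -R.T@t,d
def onz(c,p,z):
    o,d=ray(c,p); return o+d*(z-o[2])/d[2]
def proj(c,X):
    q=c["mtx"]@(np.array(c["R"])@X+c["t"]); return q[:2]/q[2]
E
python3 - <<'E'
from h import *
d=pickle.load(open("d0.pkl","rb"));T=d["top"];S=d["scene"]
f=lambda p:(205+p[0]/5-.4,188+p[1]/5-.4)
g=lambda p:(255+p[0]*180/535,140+(p[1]-300)*105/298)
print("tray",[onz(T,f(p),.014).round(3) for p in[(28,40),(500,28),(508,262),(32,273)]])
b=[onz(T,f(p),.012) for p in[(70,107),(177,115),(168,207),(63,200)]]
print("base",np.round(b,3),np.mean(b,0).round(3))
print("upright top",[onz(T,f(p),.072).round(3) for p in[(50,151),(160,158)]])
print("scene upright",[onz(S,g(p),.072).round(3) for p in[(123,339),(124,362)]])
print("scene base",[onz(S,g(p),.012).round(3) for p in[(101,372),(151,372),(152,412),(98,413)]])
print("post cap",onz(T,(351,122),.468).round(3),onz(S,g((492,342)),.468).round(3))
g_=cv2.cvtColor(T["color"],cv2.COLOR_RGB2GRAY); 
a=cv2.imread("pics/top0.png")[105:215,310:380];a=cv2.resize(a,None,fx=5,fy=5,interpolation=cv2.INTER_CUBIC)
b=cv2.imread("pics/scene0.png")[145:200,325:430];b=cv2.resize(b,None,fx=4,fy=4,interpolation=cv2.INTER_CUBIC)
o=np.zeros((550,775,3),np.uint8);o[:,:350]=a;o[:220,352:772]=b;cv2.imwrite("pics/c2.png",o)
E
```

```text
tray [array([0.618, 0.425, 0.014]), array([0.619, 0.047, 0.014]), array([0.433, 0.044, 0.014]), array([0.432, 0.422, 0.014])]
base [[0.563 0.392 0.012]
 [0.555 0.306 0.012]
 [0.482 0.314 0.012]
 [0.489 0.398 0.012]] [0.523 0.353 0.012]
upright top [array([0.526, 0.391, 0.072]), array([0.518, 0.307, 0.072])]
scene upright [array([0.527, 0.393, 0.072]), array([0.524, 0.345, 0.072])]
scene base [array([0.496, 0.396, 0.012]), array([0.562, 0.388, 0.012]), array([0.555, 0.307, 0.012]), array([0.485, 0.314, 0.012])]
post cap [ 0.773 -0.11   0.468] [ 0.77  -0.117  0.468]
```

View pics/c2.png

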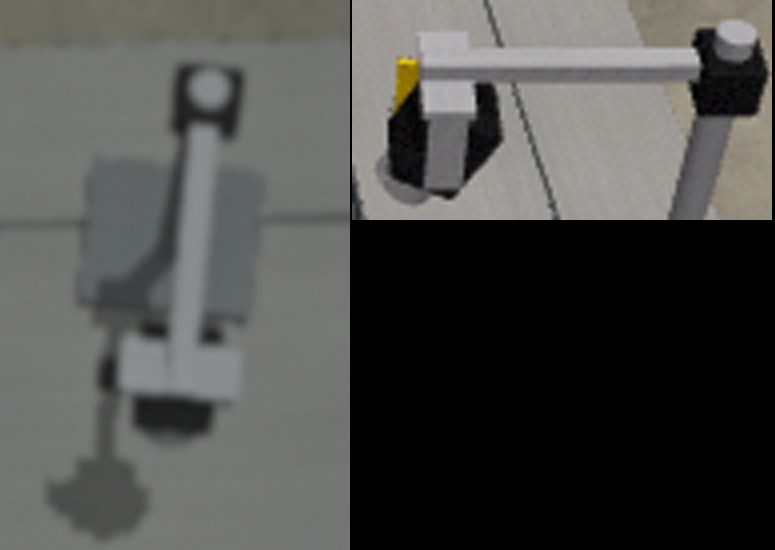

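```bash
python3 - <<'E'
from h import *
d=pickle.load(open("d0.pkl","rb"));T=d["top"];S=d["scene"]
f=lambda p:(310+p[0]/5-.4,105+p[1]/5-.4); g=lambda p:(325+(p[0]-352)/4-.4,145+p[1]/4-.4)
b=[onz(T,f(p),.018) for p in[(95,157),(265,172),(247,322),(78,302)]];print(np.round(b,3),np.mean(b,0).round(3))
post=onz(T,f((209,88)),.468);fork=onz(T,f((181,368)),.452)
print(post.round(3),fork.round(3),np.linalg.norm((post-fork)[:2]))
x=(post-fork)[:2];bx=np.mean(b[:2],0)-np.mean(b[2:],0)
print("yaw fork",np.degrees(np.arctan2(x[1],x[0])),"yaw base",np.degrees(np.arctan2(bx[1],bx[0])))
for yw in(-9,-7,-5):
  yaw=np.radians(yw);ux=np.array([np.cos(yaw),np.sin(yaw),0]);uy=np.array([-ux[1],ux[0],0])
  piv=np.r_[post[:2],.39]-.16*ux
  for p in(46,50,55,60,65):
    a=np.radians(p);k=-np.cos(a)*ux-np.array([0,0,np.sin(a)]);L=piv+.045*k;w=np.cross(k,uy)
    t=np.linspace(0,6.28,60);ring=[L+.019*(np.cos(q)*uy+np.sin(q)*w) for q in t]
    pt=np.array([proj(T,X) for X in ring]);ps=np.array([proj(S,X) for X in ring])
    print(yw,p,L.round(3),"top rowmax",((pt.max(0)-[310,105]+.4)*5).round(0),"xmin",((pt[:,0].min()-310+.4)*5).round(),"scene xmin",((ps[:,0].min()-325+.4)*4+352).round(),"ymax",((ps[:,1].max()-145+.4)*4).round())
E
```

```text
[[ 0.848 -0.054  0.018]
 [ 0.833 -0.19   0.018]
 [ 0.711 -0.172  0.018]
 [ 0.73  -0.037  0.018]] [ 0.781 -0.113  0.018]
[ 0.772 -0.111  0.468] [ 0.613 -0.092  0.452] 0.16060918935423185
yaw fork -6.94043608349817 yaw base -8.173352726442962
-9 46 [ 0.583 -0.081  0.358] top rowmax [187. 457.] xmin 126.0 scene xmin 363.0 ymax 194.0
-9 50 [ 0.585 -0.082  0.356] top rowmax [187. 455.] xmin 127.0 scene xmin 366.0 ymax 195.0
-9 55 [ 0.589 -0.082  0.353] top rowmax [188. 453.] xmin 127.0 scene xmin 369.0 ymax 197.0
-9 60 [ 0.592 -0.083  0.351] top rowmax [188. 449.] xmin 128.0 scene xmin 373.0 ymax 199.0
-9 65 [ 0.595 -0.083  0.349] top rowmax [189. 445.] xmin 128.0 scene xmin 377.0 ymax 201.0
-7 46 [ 0.582 -0.088  0.358] top rowmax [198. 458.] xmin 137.0 scene xmin 364.0 ymax 201.0
-7 50 [ 0.585 -0.088  0.356] top rowmax [198. 456.] xmin 137.0 scene xmin 366.0 ymax 203.0
-7 55 [ 0.588 -0.089  0.353] top rowmax [198. 454.] xmin 138.0 scene xmin 369.0 ymax 205.0
-7 60 [ 0.591 -0.089  0.351] top rowmax [198. 450.] xmin 138.0 scene xmin 373.0 ymax 207.0
-7 65 [ 0.594 -0.09   0.349] top rowmax [199. 447.] xmin 138.0 scene xmin 377.0 ymax 208.0
-5 46 [ 0.581 -0.095  0.358] top rowmax [209. 459.] xmin 148.0 scene xmin 364.0 ymax 209.0
-5 50 [ 0.584 -0.095  0.356] top rowmax [208. 457.] xmin 148.0 scene xmin 366.0 ymax 210.0
-5 55 [ 0.587 -0.095  0.353] top rowmax [209. 454.] xmin 148.0 scene xmin 370.0 ymax 212.0
-5 60 [ 0.59  -0.095  0.351] top rowmax [209. 451.] xmin 148.0 scene xmin 373.0 ymax 214.0
-5 65 [ 0.594 -0.096  0.349] top rowmax [209. 447.] xmin 148.0 scene xmin 378.0 ymax 215.0
```

Tee: centre (0.523, 0.352), +x at -5.4° from world x. Both views agree, and the tray sizes and post distance check out (0.161 m against 0.160 m). Stand yaw is about -7.5°, and the lens is at about (0.593, -0.088, 0.35). The camera's pitch is about 62° and will be refined with the wrist camera. I'll move out now.

```bash
python3 -m crank '[{"dx":1,"dy":-0.7,"claw":-1},{"dx":1,"dy":-0.7,"claw":-1},{"dx":1,"dy":-0.7,"claw":-1},{"dx":1,"dy":-0.7,"claw":-1},{"dx":1,"dy":-0.7,"claw":-1},{"dx":1,"dy":-0.7,"claw":-1},{"dx":1,"dy":-0.7,"claw":-1},{"dx":1,"dy":-0.7,"claw":-1}]' 40
python3 -m crank '[{"az":-1,"claw":-1},{"az":-1,"claw":-1},{"az":-1,"claw":-1},{"az":-1,"claw":-1},{"az":-1,"claw":-1},{"az":-1,"claw":-1},{"az":-1,"claw":-1},{"az":-1,"claw":-1}]'
python3 -m crank '[{"az":-1,"claw":-1},{"az":-1,"claw":-1},{"az":-1,"claw":-1},{"az":-0.2,"claw":-1},{"claw":-1},{"claw":-1}]'
python3 - <<'E'
from h import *
from bench import r
s=r.read_state();c=r.camera("wrist");cv2.imwrite("pics/w1.png",c["color"][:,:,::-1])
print(c["mtx"].tolist(),c["hand_eye"],s["joint_positions"]);print(Ro.from_quat(s["eef_rot"]).as_matrix().round(3))
pickle.dump((s,c),open("w1.pkl","wb"))
E
```

```text
[[276.327470075397, 0.0, 323.55556773717467], [0.0, 276.327470075397, 199.12850563457584], [0.0, 0.0, 1.0]] [[-7.35826559e-04 -9.62362535e-01 -2.71767932e-01  7.37524218e-02]
 [ 9.99998187e-01 -2.30781267e-04 -1.89032597e-03 -9.17735991e-04]
 [ 1.75645994e-03 -2.71768830e-01  9.62360960e-01 -1.50923925e-01]
 [ 0.00000000e+00  0.00000000e+00  0.00000000e+00  1.00000000e+00]] [ 1.24239553  0.33278552 -0.06470403  1.46083371  0.02163045  1.34990027
 -0.08850556]
[[ 0.954  0.301 -0.   ]
 [ 0.301 -0.954  0.001]
 [-0.    -0.001 -1.   ]]invalid input at $[0]: expected keys claw, dx, dy, dz, ax, ay, az
invalid input at $[0]: expected keys claw, dx, dy, dz, ax, ay, az
invalid input at $[0]: expected keys claw, dx, dy, dz, ax, ay, az
```

View pics/w1.png

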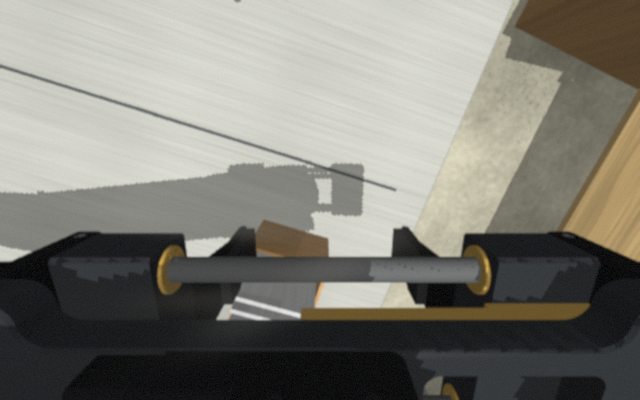

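The rows were refused because every row needs all its keys, so the arm hasn't moved. The wrist picture shows only the table, the arm's shadow and the fingers along rows 230-320.

```bash
python3 -m crank '[{"claw":-1,"dx":1,"dy":-0.7,"dz":0,"ax":0,"ay":0,"az":0},{"claw":-1,"dx":1,"dy":-0.7,"dz":0,"ax":0,"ay":0,"az":0},{"claw":-1,"dx":1,"dy":-0.7,"dz":0,"ax":0,"ay":0,"az":0},{"claw":-1,"dx":1,"dy":-0.7,"dz":0,"ax":0,"ay":0,"az":0},{"claw":-1,"dx":1,"dy":-0.7,"dz":0,"ax":0,"ay":0,"az":0},{"claw":-1,"dx":1,"dy":-0.7,"dz":0,"ax":0,"ay":0,"az":0},{"claw":-1,"dx":1,"dy":-0.7,"dz":0,"ax":0,"ay":0,"az":0},{"claw":-1,"dx":1,"dy":-0.7,"dz":0,"ax":0,"ay":0,"az":0}]' 40
python3 -m crank '[{"claw":-1,"dx":0,"dy":0,"dz":0,"ax":0,"ay":0,"az":-1},{"claw":-1,"dx":0,"dy":0,"dz":0,"ax":0,"ay":0,"az":-1},{"claw":-1,"dx":0,"dy":0,"dz":0,"ax":0,"ay":0,"az":-1},{"claw":-1,"dx":0,"dy":0,"dz":0,"ax":0,"ay":0,"az":-1},{"claw":-1,"dx":0,"dy":0,"dz":0,"ax":0,"ay":0,"az":-1},{"claw":-1,"dx":0,"dy":0,"dz":0,"ax":0,"ay":0,"az":-1},{"claw":-1,"dx":0,"dy":0,"dz":0,"ax":0,"ay":0,"az":-1},{"claw":-1,"dx":0,"dy":0,"dz":0,"ax":0,"ay":0,"az":-1}]'
python3 -m crank '[{"claw":-1,"dx":0,"dy":0,"dz":0,"ax":0,"ay":0,"az":-1},{"claw":-1,"dx":0,"dy":0,"dz":0,"ax":0,"ay":0,"az":-1},{"claw":-1,"dx":0,"dy":0,"dz":0,"ax":0,"ay":0,"az":-1},{"claw":-1,"dx":0,"dy":0,"dz":0,"ax":0,"ay":0,"az":-0.2},{"claw":-1,"dx":0,"dy":0,"dz":0,"ax":0,"ay":0,"az":0}]'
```

```text
time: 0.82
ee_pos: [0.3671, -0.3619, 0.2335]
eef_rot: [0.988, 0.152, -0.0, 0.0]
ft_force: [-0.0, -1.3, -0.5]
width: 0.0872
grip_force: 0.0
time: 1.48
ee_pos: [0.3663, -0.3634, 0.2334]
eef_rot: [0.84, 0.543, -0.0, -0.0]
ft_force: [-0.7, 0.8, 0.0]
width: 0.0869
grip_force: 0.0
time: 1.9
ee_pos: [0.3663, -0.3635, 0.2334]
eef_rot: [0.739, 0.673, -0.0, -0.0]
ft_force: [-0.9, 0.3, 0.2]
width: 0.0872
grip_force: 0.0
```

```bash
python3 -m crank '[{"claw":-1,"dx":0.5,"dy":0.7,"dz":-0.7,"ax":0,"ay":0,"az":0},{"claw":-1,"dx":0.5,"dy":0.7,"dz":-0.7,"ax":0,"ay":0,"az":0},{"claw":-1,"dx":0.5,"dy":0.7,"dz":-0.7,"ax":0,"ay":0,"az":0},{"claw":-1,"dx":0.5,"dy":0.7,"dz":-0.7,"ax":0,"ay":0,"az":0},{"claw":-1,"dx":0.5,"dy":0.7,"dz":-0.7,"ax":0,"ay":0,"az":0}]'
python3 -m crank '[{"claw":-1,"dx":0,"dy":0,"dz":0,"ax":0,"ay":1,"az":0},{"claw":-1,"dx":0,"dy":0,"dz":0,"ax":0,"ay":1,"az":0},{"claw":-1,"dx":0,"dy":0,"dz":0,"ax":0,"ay":1,"az":0},{"claw":-1,"dx":0,"dy":0,"dz":0,"ax":0,"ay":1,"az":0},{"claw":-1,"dx":0,"dy":0,"dz":0,"ax":0,"ay":1,"az":0},{"claw":-1,"dx":0,"dy":0,"dz":0,"ax":0,"ay":1,"az":0},{"claw":-1,"dx":0,"dy":0,"dz":0,"ax":0,"ay":1,"az":0},{"claw":-1,"dx":0,"dy":0,"dz":0,"ax":0,"ay":1,"az":0}]'
python3 -m crank '[{"claw":-1,"dx":0,"dy":0,"dz":0,"ax":0,"ay":0,"az":0},{"claw":-1,"dx":0,"dy":0,"dz":0,"ax":0,"ay":0,"az":0}]'
python3 - <<'E'
from h import *
from bench import r
s=r.read_state();c=r.camera("wrist");cv2.imwrite("pics/w2.png",c["color"][:,:,::-1])
M=np.eye(4);M[:3,:3]=Ro.from_quat(s["eef_rot"]).as_matrix();M[:3,3]=s["ee_pos"]
W=np.linalg.inv(M@c["hand_eye"]);c["R"]=W[:3,:3];c["t"]=W[:3,3]
pickle.dump((s,c),open("w2.pkl","wb"))
post=np.array([.772,-.112]);yaw=np.radians(-7.5);ux=np.array([np.cos(yaw),np.sin(yaw),0]);piv=np.r_[post,.39]-.16*ux
print("pivot",proj(c,piv))
for p in(46,55,65):
    a=np.radians(p);print(p,proj(c,piv+.045*(-np.cos(a)*ux-np.array([0,0,np.sin(a)]))))
E
```

```text
time: 2.32
ee_pos: [0.4787, -0.2978, 0.3396]
eef_rot: [0.74, 0.672, -0.0, 0.0]
ft_force: [0.8, 0.6, -0.1]
width: 0.087
grip_force: 0.0
time: 2.98
ee_pos: [0.4778, -0.2993, 0.3388]
eef_rot: [0.676, 0.613, 0.302, -0.276]
ft_force: [0.2, -0.6, 0.1]
width: 0.0868
grip_force: 0.0
time: 3.15
ee_pos: [0.4776, -0.2994, 0.3368]
eef_rot: [0.677, 0.614, 0.3, -0.275]
ft_force: [0.2, -0.0, 1.0]
width: 0.0869
grip_force: 0.0
pivot [458.38907092 -14.92981662]
46 [411.78492439  24.8713951 ]
55 [416.19911407  29.86294507]
65 [422.03768382  34.13796062]
```

View pics/w2.png

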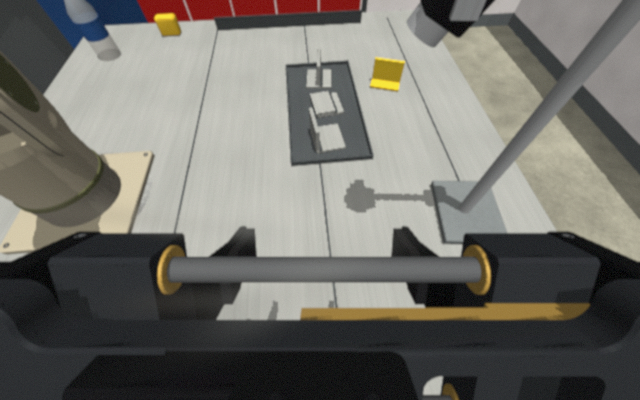

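The inspection camera's barrel is at about (428,28), partly at the top edge, and the housing is at (455,15). I'll enlarge it.

```bash
python3 - <<'E'
import cv2
a=cv2.imread("pics/w2.png")[0:60,390:500];cv2.imwrite("pics/c3.png",cv2.resize(a,None,fx=7,fy=7,interpolation=cv2.INTER_CUBIC))
E
```

```text
(no output)
```

View pics/c3.png

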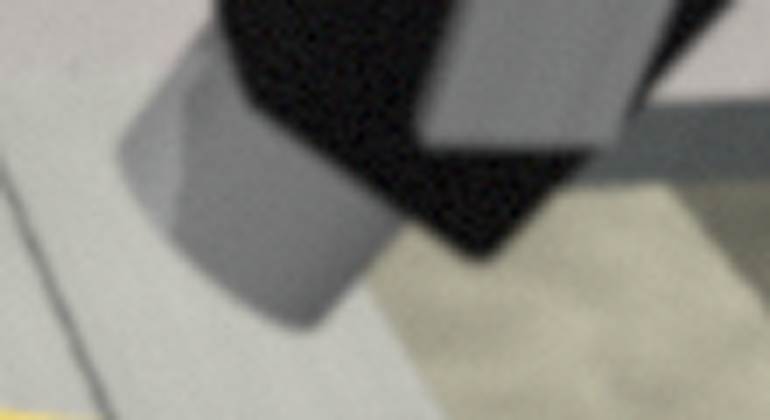

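The barrel's lens face runs from (407,22) to (434,47), so its centre is about (420,34). The axis slope is about 1.21. Together these give a pitch of about 61-62°, consistent with the other views. I'll untilt and go to the tee.

```bash
python3 -m crank '[{"claw":-1,"dx":0,"dy":0,"dz":0,"ax":0,"ay":-1,"az":0},{"claw":-1,"dx":0,"dy":0,"dz":0,"ax":0,"ay":-1,"az":0},{"claw":-1,"dx":0,"dy":0,"dz":0,"ax":0,"ay":-1,"az":0},{"claw":-1,"dx":0,"dy":0,"dz":0,"ax":0,"ay":-1,"az":0},{"claw":-1,"dx":0,"dy":0,"dz":0,"ax":0,"ay":-1,"az":0},{"claw":-1,"dx":0,"dy":0,"dz":0,"ax":0,"ay":-1,"az":0},{"claw":-1,"dx":0,"dy":0,"dz":0,"ax":0,"ay":-1,"az":0},{"claw":-1,"dx":0,"dy":0,"dz":0,"ax":0,"ay":-1,"az":0}]' | head -3
python3 -m crank '[{"claw":-1,"dx":0,"dy":-1,"dz":0,"ax":0,"ay":0,"az":0},{"claw":-1,"dx":0,"dy":-1,"dz":0,"ax":0,"ay":0,"az":0},{"claw":-1,"dx":0.8,"dy":-0.5,"dz":0,"ax":0,"ay":0,"az":0},{"claw":-1,"dx":1,"dy":-0.3,"dz":0,"ax":0,"ay":0,"az":0},{"claw":-1,"dx":1,"dy":-0.3,"dz":0,"ax":0,"ay":0,"az":0},{"claw":-1,"dx":1,"dy":-0.2,"dz":0,"ax":0,"ay":0,"az":0},{"claw":-1,"dx":1,"dy":0,"dz":0,"ax":0,"ay":0,"az":0},{"claw":-1,"dx":1,"dy":0,"dz":0,"ax":0,"ay":0,"az":0}]' | head -3
python3 -m crank '[{"claw":-1,"dx":1,"dy":0,"dz":0.3,"ax":0,"ay":0,"az":0},{"claw":-1,"dx":1,"dy":0,"dz":0.3,"ax":0,"ay":0,"az":0},{"claw":-1,"dx":1,"dy":0,"dz":0.3,"ax":0,"ay":0,"az":0},{"claw":-1,"dx":1,"dy":0,"dz":0.3,"ax":0,"ay":0,"az":0},{"claw":-1,"dx":1,"dy":0.2,"dz":0.3,"ax":0,"ay":0,"az":0},{"claw":-1,"dx":1,"dy":0.3,"dz":0.3,"ax":0,"ay":0,"az":0},{"claw":-1,"dx":1,"dy":0.3,"dz":0.3,"ax":0,"ay":0,"az":0},{"claw":-1,"dx":1,"dy":0.3,"dz":0.3,"ax":0,"ay":0,"az":0}]' | head -3
```

```text
time: 3.87
ee_pos: [0.479, -0.2975, 0.3423]
eef_rot: [0.738, 0.675, -0.002, 0.006]
time: 4.53
ee_pos: [0.3953, -0.1137, 0.3404]
eef_rot: [0.738, 0.674, -0.001, 0.004]
time: 5.2
ee_pos: [0.4506, 0.1225, 0.2681]
eef_rot: [0.738, 0.675, 0.001, 0.004]
```

```bash
python3 -m crank '[{"claw":-1,"dx":1,"dy":0.2,"dz":0.3,"ax":0,"ay":0,"az":0},{"claw":-1,"dx":1,"dy":0.2,"dz":0.3,"ax":0,"ay":0,"az":0},{"claw":-1,"dx":1,"dy":0.2,"dz":0.3,"ax":0,"ay":0,"az":0},{"claw":-1,"dx":1,"dy":0.2,"dz":0.3,"ax":0,"ay":0,"az":0},{"claw":-1,"dx":1,"dy":0.2,"dz":0.3,"ax":0,"ay":0,"az":0},{"claw":-1,"dx":1,"dy":0.2,"dz":0.3,"ax":0,"ay":0,"az":0},{"claw":-1,"dx":1,"dy":0.2,"dz":0.3,"ax":0,"ay":0,"az":0},{"claw":-1,"dx":0.8,"dy":0.2,"dz":0.3,"ax":0,"ay":0,"az":0}]' >/dev/null
python3 -m crank '[{"claw":-1,"dx":0,"dy":0,"dz":0,"ax":0,"ay":0,"az":0},{"claw":-1,"dx":0,"dy":0,"dz":0,"ax":0,"ay":0,"az":0}]'
python3 - <<'E'
from h import *
from bench import r
s=r.read_state();c=r.camera("wrist")
M=np.eye(4);M[:3,:3]=Ro.from_quat(s["eef_rot"]).as_matrix();M[:3,3]=s["ee_pos"]
W=np.linalg.inv(M@c["hand_eye"]);c["R"]=W[:3,:3];c["t"]=W[:3,3];pickle.dump((s,c),open("w3.pkl","wb"))
im=c["color"][:,:,::-1].copy();cv2.imwrite("pics/w3.png",im)
y=np.array([.095,.995,0]);T=np.array([.523,.352,.072])
print([proj(c,T+k*y).round() for k in(-.04,.04)])
E
```

```text
time: 6.03
ee_pos: [0.5186, 0.3512, 0.1959]
eef_rot: [0.737, 0.675, 0.002, 0.001]
ft_force: [0.4, 0.4, 0.5]
width: 0.0869
grip_force: 0.0
[array([328., 232.]), array([329., 157.])]
```

View pics/w3.png

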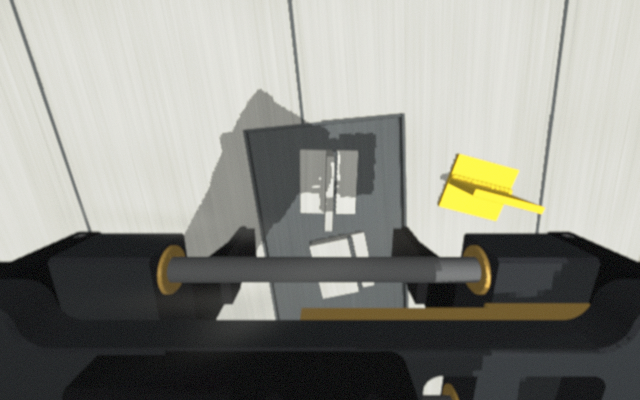

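The wrist view shows the tee's upright edge from (329,231) to (331,152), against a predicted (328,232) to (329,157), so the pose is confirmed. Now descend and grip.

```bash
python3 -m crank '[{"claw":-1,"dx":0,"dy":0.15,"dz":0.9,"ax":0,"ay":0,"az":0},{"claw":-1,"dx":0,"dy":0,"dz":0.9,"ax":0,"ay":0,"az":0},{"claw":-1,"dx":0,"dy":0,"dz":0.9,"ax":0,"ay":0,"az":0},{"claw":-1,"dx":0,"dy":0,"dz":0.9,"ax":0,"ay":0,"az":0},{"claw":-1,"dx":0,"dy":0,"dz":0.7,"ax":0,"ay":0,"az":0},{"claw":-1,"dx":0,"dy":0,"dz":0.4,"ax":0,"ay":0,"az":0},{"claw":-1,"dx":0,"dy":0,"dz":0,"ax":0,"ay":0,"az":0},{"claw":-1,"dx":0,"dy":0,"dz":0,"ax":0,"ay":0,"az":0}]' 50
python3 -m crank '[{"claw":1,"dx":0,"dy":0,"dz":0,"ax":0,"ay":0,"az":0},{"claw":1,"dx":0,"dy":0,"dz":0,"ax":0,"ay":0,"az":0},{"claw":1,"dx":0,"dy":0,"dz":0,"ax":0,"ay":0,"az":0},{"claw":1,"dx":0,"dy":0,"dz":0,"ax":0,"ay":0,"az":0},{"claw":1,"dx":0,"dy":0,"dz":0,"ax":0,"ay":0,"az":0},{"claw":1,"dx":0,"dy":0,"dz":0,"ax":0,"ay":0,"az":0},{"claw":1,"dx":0,"dy":0,"dz":0,"ax":0,"ay":0,"az":0},{"claw":1,"dx":0,"dy":0,"dz":0,"ax":0,"ay":0,"az":0}]'
```

```text
time: 6.75
ee_pos: [0.5247, 0.3478, 0.055]
eef_rot: [0.739, 0.674, 0.001, 0.001]
ft_force: [-0.1, -0.6, 0.4]
width: 0.0872
grip_force: 0.0
time: 7.42
ee_pos: [0.5241, 0.348, 0.0535]
eef_rot: [0.739, 0.674, -0.0, 0.0]
ft_force: [0.0, -0.2, 0.2]
width: 0.0412
grip_force: 0.0
```

```bash
python3 -m crank '[{"claw":1,"dx":0,"dy":0,"dz":0,"ax":0,"ay":0,"az":0},{"claw":1,"dx":0,"dy":0,"dz":0,"ax":0,"ay":0,"az":0},{"claw":1,"dx":0,"dy":0,"dz":0,"ax":0,"ay":0,"az":0},{"claw":1,"dx":0,"dy":0,"dz":0,"ax":0,"ay":0,"az":0},{"claw":1,"dx":0,"dy":0,"dz":0,"ax":0,"ay":0,"az":0},{"claw":1,"dx":0,"dy":0,"dz":0,"ax":0,"ay":0,"az":0},{"claw":1,"dx":0,"dy":0,"dz":0,"ax":0,"ay":0,"az":0},{"claw":1,"dx":0,"dy":0,"dz":0,"ax":0,"ay":0,"az":0}]'
```

```text
time: 8.08
ee_pos: [0.5242, 0.3479, 0.0535]
eef_rot: [0.739, 0.674, 0.0, 0.0]
ft_force: [1.0, 0.6, -0.4]
width: 0.0078
grip_force: 50.0
```

```bash
cat >goal.py <<'E'
from h import *
from bench import r
post=np.array([.772,-.112]);yaw=np.radians(-7.5);p=np.radians(62)
ux=np.array([np.cos(yaw),np.sin(yaw),0]);uy=np.array([-ux[1],ux[0],0]);z=np.array([0,0,1.])
piv=np.r_[post,.39]-.16*ux;k=-np.cos(p)*ux-np.sin(p)*z;L=piv+.045*k
W=L+.2*k;th=p-np.pi/4;tx=np.cos(th)*ux+np.sin(th)*z;ty=uy;tz=np.cross(tx,ty)
TT=W-.006*tx-.010*tz; tcp=TT-.004*ty+.0495*tz
Rg=np.c_[ty,tx,-tz]
s=r.read_state();R=Ro.from_quat(s["eef_rot"]).as_matrix()
print("lens",L.round(3),"weld",W.round(3),"tcp goal",tcp.round(4),"now",s["ee_pos"].round(4),s["time"])
print("shift tool mm",(R.T@(tcp-s["ee_pos"])*1e3).round(1),"turn deg",np.degrees(Ro.from_matrix(R.T@Rg).as_rotvec()).round(2))
print("after turn, shift in goal axes",(Rg.T@(tcp-s["ee_pos"])*1e3).round(1),"grip",s["grip_force"])
wn=s["ee_pos"]+R@np.array([.004,.006,.0395]);print("weld now est",wn.round(3))
E
python3 goal.py
python3 -m crank '[{"claw":1,"dx":0,"dy":0,"dz":-0.4,"ax":0,"ay":0,"az":0},{"claw":1,"dx":0,"dy":0,"dz":-0.7,"ax":0,"ay":0,"az":0},{"claw":1,"dx":0,"dy":0,"dz":-0.9,"ax":0,"ay":0,"az":0},{"claw":1,"dx":0,"dy":0,"dz":-0.9,"ax":0,"ay":0,"az":0},{"claw":1,"dx":0,"dy":0,"dz":-0.9,"ax":0,"ay":0,"az":0},{"claw":1,"dx":0,"dy":0,"dz":-0.9,"ax":0,"ay":0,"az":0},{"claw":1,"dx":0,"dy":0,"dz":0,"ax":0,"ay":0,"az":0},{"claw":1,"dx":0,"dy":0,"dz":0,"ax":0,"ay":0,"az":0}]'
```

```text
lens [ 0.592 -0.088  0.35 ] weld [ 0.499 -0.076  0.174] tcp goal [ 0.4817 -0.0778  0.2097] now [0.5242 0.3479 0.0535] 8.0833
shift tool mm [-427.9   -3.1 -156.2] turn deg [-16.99  -0.33   2.2 ]
after turn, shift in goal axes [-427.7   58.5 -145.4] grip 49.99184145592153
weld now est [0.531 0.351 0.014]
time: 8.75
ee_pos: [0.5242, 0.3482, 0.1956]
eef_rot: [0.739, 0.674, 0.001, 0.0]
ft_force: [-0.3, -0.2, -7.0]
width: 0.0077
grip_force: 50.0
```

```bash
python3 -m crank '[{"claw":1,"dx":-0.5,"dy":-0.3,"dz":0,"ax":0,"ay":0,"az":0},{"claw":1,"dx":-0.9,"dy":-0.6,"dz":0,"ax":0,"ay":0,"az":0},{"claw":1,"dx":-0.9,"dy":-0.6,"dz":0,"ax":0,"ay":0,"az":0},{"claw":1,"dx":-0.9,"dy":-0.6,"dz":0,"ax":0,"ay":0,"az":0},{"claw":1,"dx":-0.9,"dy":-0.3,"dz":0,"ax":0,"ay":0,"az":0},{"claw":1,"dx":-0.9,"dy":0,"dz":0,"ax":0,"ay":0,"az":0},{"claw":1,"dx":-0.9,"dy":0,"dz":0,"ax":0,"ay":0,"az":0},{"claw":1,"dx":-0.5,"dy":0,"dz":0,"ax":0,"ay":0,"az":0}]' | head -3
python3 -m crank '[{"claw":1,"dx":0,"dy":0,"dz":0,"ax":-0.5,"ay":0,"az":0},{"claw":1,"dx":0,"dy":0,"dz":0,"ax":-0.8,"ay":0,"az":0.3},{"claw":1,"dx":0,"dy":0,"dz":0,"ax":-0.8,"ay":0,"az":0},{"claw":1,"dx":0,"dy":0,"dz":0,"ax":-0.7,"ay":0,"az":0},{"claw":1,"dx":0,"dy":0,"dz":0,"ax":0,"ay":0,"az":0},{"claw":1,"dx":0,"dy":0,"dz":0,"ax":0,"ay":0,"az":0}]'
python3 goal.py
```

```text
time: 9.42
ee_pos: [0.4333, 0.1594, 0.1926]
eef_rot: [0.74, 0.673, -0.002, 0.0]
time: 9.92
ee_pos: [0.4333, 0.1624, 0.1934]
eef_rot: [0.742, 0.655, 0.096, 0.109]
ft_force: [0.4, 0.3, -5.2]
width: 0.0075
grip_force: 50.0
lens [ 0.592 -0.088  0.35 ] weld [ 0.499 -0.076  0.174] tcp goal [ 0.4817 -0.0778  0.2097] now [0.4333 0.1624 0.1934] 9.9167
shift tool mm [-232.4   79.1    6.6] turn deg [-0.33 -0.12  0.39]
after turn, shift in goal axes [-231.8   80.6    7.6] grip 49.984678756445646
weld now est [0.451 0.164 0.157]
```

```bash
python3 -m crank '[{"claw":1,"dx":-0.5,"dy":0,"dz":0,"ax":0,"ay":0,"az":0},{"claw":1,"dx":-1,"dy":0,"dz":0,"ax":0,"ay":0,"az":0},{"claw":1,"dx":-1,"dy":0,"dz":0,"ax":0,"ay":0,"az":0},{"claw":1,"dx":-1,"dy":0,"dz":0,"ax":0,"ay":0,"az":0},{"claw":1,"dx":-1,"dy":0,"dz":0,"ax":0,"ay":0,"az":0},{"claw":1,"dx":-1,"dy":0,"dz":0,"ax":0,"ay":0,"az":0},{"claw":1,"dx":-1,"dy":0,"dz":0,"ax":0,"ay":0,"az":0},{"claw":1,"dx":-0.7,"dy":0,"dz":0,"ax":0,"ay":0,"az":0}]' | head -3
python3 -m crank '[{"claw":1,"dx":-0.5,"dy":0.3,"dz":0,"ax":0,"ay":0,"az":0},{"claw":1,"dx":0,"dy":0.5,"dz":0.1,"ax":0,"ay":0,"az":0},{"claw":1,"dx":0,"dy":0.5,"dz":0.1,"ax":0,"ay":0,"az":0},{"claw":1,"dx":0,"dy":0.3,"dz":0,"ax":0,"ay":0,"az":0},{"claw":1,"dx":0,"dy":0,"dz":0,"ax":0,"ay":0,"az":0},{"claw":1,"dx":0,"dy":0,"dz":0,"ax":0,"ay":0,"az":0}]'
python3 goal.py
python3 - <<'E'
from bench import r
import cv2,numpy as np,pickle
d={n:r.camera(n) for n in("scene","top")};pickle.dump(d,open("d1.pkl","wb"))
a=cv2.resize(d["scene"]["color"][120:240,250:430,::-1],None,fx=4.4,fy=4.4,interpolation=cv2.INTER_CUBIC);cv2.imwrite("pics/s2.png",a)
E
```

```text
time: 10.58
ee_pos: [0.4069, -0.0537, 0.1923]
eef_rot: [0.742, 0.654, 0.096, 0.106]
time: 11.08
ee_pos: [0.4532, -0.0716, 0.2008]
eef_rot: [0.742, 0.655, 0.097, 0.107]
ft_force: [-0.7, 0.5, -6.4]
width: 0.0077
grip_force: 50.0
lens [ 0.592 -0.088  0.35 ] weld [ 0.499 -0.076  0.174] tcp goal [ 0.4817 -0.0778  0.2097] now [ 0.4532 -0.0716  0.2008] 11.0833
shift tool mm [-2.6 30.3 -0.2] turn deg [-0.42 -0.36  0.36]
after turn, shift in goal axes [-2.4 30.4  0. ] grip 49.98499824665487
weld now est [ 0.471 -0.07   0.165]
```

View pics/s2.png

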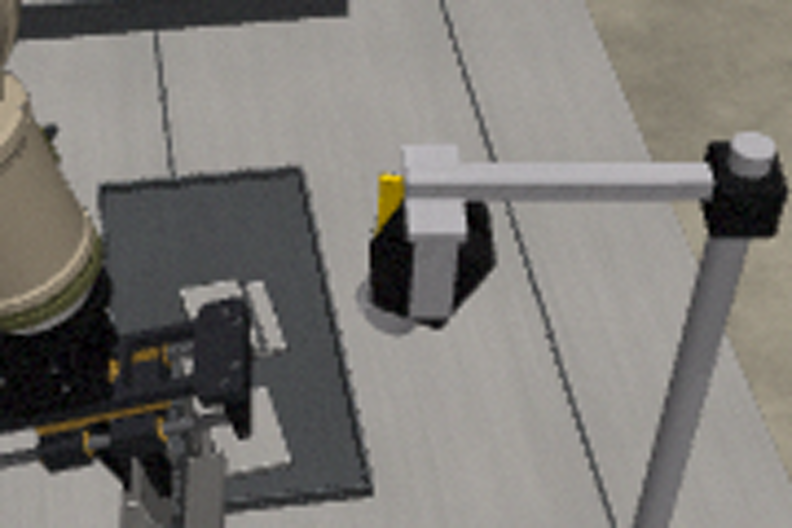

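The gripper body's right edge is at crop (252,370), and the barrel's nearest edge is at (360,300). That's clear by about 60 mm. I'll finish the last 3 cm slowly.

```bash
python3 -m crank '[{"claw":1,"dx":0,"dy":0.25,"dz":0,"ax":0,"ay":0,"az":0},{"claw":1,"dx":-0.08,"dy":0.25,"dz":0,"ax":0,"ay":0,"az":0},{"claw":1,"dx":0,"dy":0.25,"dz":0,"ax":0,"ay":0,"az":0},{"claw":1,"dx":0,"dy":0.15,"dz":0,"ax":0,"ay":0,"az":0},{"claw":1,"dx":0,"dy":0,"dz":0,"ax":0,"ay":0,"az":0},{"claw":1,"dx":0,"dy":0,"dz":0,"ax":0,"ay":0,"az":0},{"claw":1,"dx":0,"dy":0,"dz":0,"ax":0,"ay":0,"az":0},{"claw":1,"dx":0,"dy":0,"dz":0,"ax":0,"ay":0,"az":0}]'
python3 goal.py
python3 - <<'E'
from bench import r
import cv2,numpy as np
S=r.camera("scene")["color"][130:250,250:380,::-1];w=r.camera("wrist")["color"][:,:,::-1]
o=np.zeros((600,800,3),np.uint8);o[:369,:400]=cv2.resize(S,(400,369),interpolation=cv2.INTER_CUBIC);o[:250,400:]=cv2.resize(w,(400,250))
o[380:600,100:700]=cv2.resize(w[150:310,200:440],(600,220)) if 0 else cv2.resize(w[150:330,120:520],(600,220))
cv2.imwrite("pics/f.png",o)
E
```

```text
time: 11.85
ee_pos: [0.4787, -0.0773, 0.2096]
eef_rot: [0.741, 0.655, 0.098, 0.108]
ft_force: [0.0, -0.4, -6.2]
width: 0.0077
grip_force: 50.0
lens [ 0.592 -0.088  0.35 ] weld [ 0.499 -0.076  0.174] tcp goal [ 0.4817 -0.0778  0.2097] now [ 0.4787 -0.0773  0.2096] 11.85
shift tool mm [-0.2  3.   0.8] turn deg [-0.23 -0.28  0.37]
after turn, shift in goal axes [-0.2  3.   0.8] grip 49.984736144542694
weld now est [ 0.496 -0.075  0.174]
```

View pics/f.png

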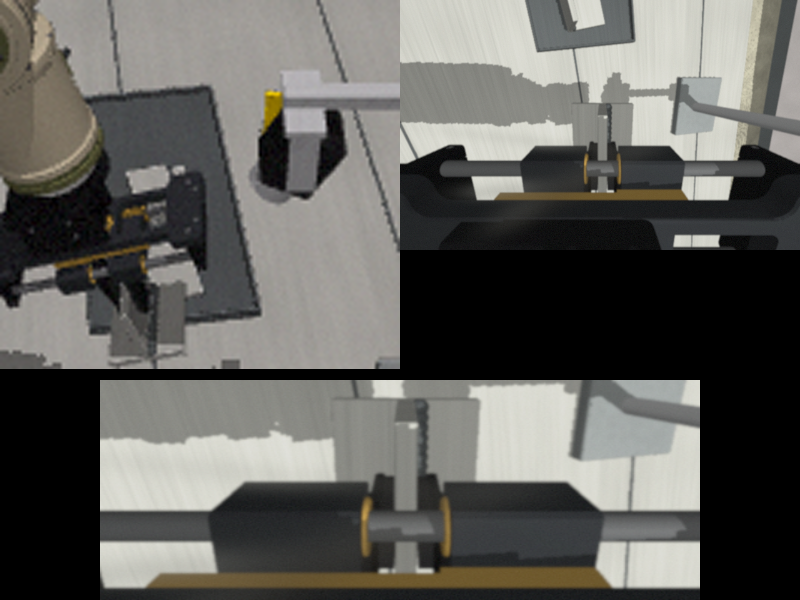

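The coupon hangs straight in the fingers, and the bead shows at (422,430) on the camera side. As a last check for slip, the base's far edge is at wrist row about 166, columns 275-373. I'll compare that with the prediction.

```bash
python3 - <<'E'
from h import *
_,c=pickle.load(open("w3.pkl","rb"));H=np.linalg.inv(c["hand_eye"])
for P in[(-.035,.04,.008),(.035,.04,.008),(0,.04,.068)]:
    q=np.array([P[1]+.004,P[0],.0495-P[2],1]);x=c["mtx"]@(H@q)[:3];print(P,(x[:2]/x[2]).round(1))
E
```

```text
(-0.035, 0.04, 0.008) [275.1 167.5]
(0.035, 0.04, 0.008) [375.  167.4]
(0, 0.04, 0.068) [325.4 186.9]
```

The base edge matches to within 2 px, so there's no slip. Handing in.

```bash
python3 -c "
from bench import r
print(r.close_job())"
```

```text
the job is handed in; nothing more can be done
None
```

I handed the job in at about 12 s: the T-joint is held steady at 50 N with no slip, and by my estimate the weld is about 20 cm from the lens, centred and level (camera pitch taken as about 62°); no verdict came back.

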